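# Stock the revolving bench caddy and hold the nails to the front

## Robot

A 6-joint arm with a two-finger parallel gripper is mounted at the origin on a cart in front of the work surface, level with it; the furniture and walls round the work are solid. World frame = base frame: x ahead of the robot, y to its left, z up, the work surface at z = 0. Lengths are in mm, angles in rad, forces in N, time in s.
With the tool pointing down it reaches from about 400 to 825 mm from the base axis. Payload 7 kg.
Tool frame: the origin (TCP) lies between the finger pads; the fingertips stand 22 mm ahead of it and the grasp point (between the pads) lies 3 mm ahead of it; z points along the fingers, y is the direction in which the jaws open and shut (so a half turn about z gives the same grasp; the last joint's range is limited). The gripper opens to 85 mm and grips with 20 to 120 N. Pads are 22 mm wide; open, the fingers measure 114 mm over their backs; the gripper's body (76 mm by 85 mm) begins 54 mm behind the grasp point. The pads swing forward as they close: fully open they stand 13 mm farther back than shut.
Start: joints at [-1.015, 0.359, 0.012, 0, -1.224, -0.288], TCP at [178.586, -650.924, 253.302] pointing down, gripper open.
Joint ranges: [-3.07, 3.07], [-1.43, 2.12], [-1.02, 1.25], [-3.03, 1.67], [-3.05, -0], [-3.03, 3.03]. Speed limits (rad/s): [2.39, 2.39, 3.01, 3.14, 3.14, 3.14].

## Interface

Orientations are given as a rotation vector (axis times angle).
In Python, from plant import * gives the robot as it stands.
- The arm moves only by the tool step_arm, never from a script. Its argument "moves" is a list of rows, each an object of numbers: "wx", "wy", "wz": the turn, a rotation vector about the tool's x, y, z as a fraction of full scale; "x", "y", "z": the shift along the tool's x, y, z as a fraction of full scale; "jaw": the closure, from 0 (fully open) to 1 (shut). In form: [{"wx": .., "wy": .., "wz": .., "x": .., "y": .., "z": .., "jaw": ..}, ...]. A call has 1 to 10 rows; each row shifts and turns the commanded pose from where the row before left it, along the tool's axes as they then stand; what a row does not reach is not made up. Full scale, the value 1, is 30 mm for a shift and 5 degrees for a turn. A row lasts 1/12 s, in which the tool goes at most 41.7 mm and 7.16 degrees, less where a joint would pass 70% of its speed; a pose out of reach is approached as far as the arm can. A call with a number of a shift or a turn outside -1 to 1 is refused whole. A call with a gripper value outside its range is refused whole. The fingers move at their own pace and stop on an object; "force" is the grip in N (left out, the last holds). Time passes only in rows, so rows that do not move let the fingers close. It gives the time, the measured TCP pose, the force and the opening at its end, in the units of the state.
- sense(): the state, without advancing time (a new reading comes with each control period).
- read_camera(name): name is "scene" or "top" or "wrist"; returns a dict with "img" (420x560x3 uint8, red, green, blue), "intrinsics" (3x3 intrinsics, pixels), "dist" ([k1, k2, p1, p2, k3] as OpenCV has them; the pictures are not rectified), "origin" and "rotation" of the camera in the world; the wrist camera has in their place "hand_eye" (4x4, takes a point from camera to tool coordinates, whose origin is the TCP and whose axes are the flange's). Camera axes: x right, y down, z forward; pixel columns grow to the right and rows downward; lengths in mm; the calibration is good to about 2 mm. A picture is of the moment at which its call begins: read the wrist's pose just before it. There is no depth.
- hand_in(): hands the job in, once; it reports no verdict.
The state is a dict: "clock": time; "joints": joint angles; "qvel": joint speeds; "effort": joint torques, N m; "ee_pos": TCP position; "tool_rot": TCP orientation; "contact_force": force on the tool from outside, world axes, zero at the start; "torque": the same for the moment, N m; "gripper_width": opening from 0.0 (shut) to 1.0 (fully open).
Only numpy, scipy, OpenCV 4.12 (cv2) and the standard library are available. Lean on these libraries where they do the work, as an engineer would, in place of code of your own. Each camera call takes 0.05 s, during which the arm holds its last target. There are 200 camera calls.

## Task

Put the two wooden reels that stand on the bench away in the revolving caddy, upright, one in each of its two empty cells, setting them down rather than dropping them. Then smoothly turn the tray by the bar handle on top until the tin of nails stands squarely behind the brass index plate at the front, and keep gripping the handle so the tray, which has no catch, stays put while I pick nails out: finish holding it, do not let go. Leave the tin and all the reels standing in their cells, and do not disturb the plane, the steel dividers or the screw chest.

Things in the scene. Friction and masses are not known exactly. Their poses are not given: they have to be found in the camera images.
- caddy_foot: the caddy's fixed round foot (does not move), 244 mm across, wood on rubber feet; origin on the turning axis at bench height, z up; its -x axis points to the caddy's front, where a small tongue carries the brass index plate.
- front (a point): centre of the round head of the brass index plate, 128 mm in front of the turning axis, 50 mm above the bench (16 mm wide, top at 58 mm, just outside the rim). Axes as the foot's: +x from the plate to the axis, y sideways. The tin faces front when its centre lies on this x axis, about 50 mm behind the plate.
- tray: round tray that turns on the foot, 235 mm across, five wedge cells between 6 mm partitions and a 4 mm rim, 16 and 18 mm high; post in the middle (52 mm across at the floor, narrowing to 14 under the handle). Origin on the axis on the cell floor, 34 mm above the bench; z up, x from the axis to cell 4. Turns about z both ways without stops or clicks; drag 0.05 N m plus 0.15 per rad/s; stays where left.
- handle: wooden bar handle on top of the tray's post, rigid with the tray: 52 mm long (along its x, which is the tray's x), 16 mm wide (y), 20 mm high; origin at its centre, on the turning axis, 138 mm above the bench (104 mm above the cell floor). Grip it across the 16 mm width.
- cell1 (a point): middle of the floor of cell 1, 78 mm from the axis (open space there about 80 mm sideways, 87 mm radially); EMPTY at the start. It turns with the tray.
- cell2 (a point): middle of the floor of cell 2, next to cell 1; EMPTY at the start; as cell 1.
- cell3 (a point): middle of the floor of cell 3, next to cell 2; holds the tin or a reel.
- cell4 (a point): middle of the floor of cell 4, opposite the partition between cells 1 and 2; holds a reel.
- cell5 (a point): middle of the floor of cell 5, next to cell 1; holds the tin or a reel.
- tin: open grey sheet-metal tin with nails standing in it, 66 mm across, 75 mm high, loose in cell 3 or 5; origin at the centre of its underside.
- reel_left: turned wooden reel, 44 mm across, 40 mm high, thick round head (28 to 40 mm up) and foot (0 to 20 mm up), waist 36 mm between; about 50 g; origin at the centre of its underside. Stands upright and loose on the bench left of the caddy; to be put away. Grip it across from above, near the head.
- reel_right: turned wooden reel, 44 mm across, 40 mm high, thick round head (28 to 40 mm up) and foot (0 to 20 mm up), waist 36 mm between; about 50 g; origin at the centre of its underside. The same, standing on the bench right of the caddy; to be put away.
- reel_stored_a: turned wooden reel, 44 mm across, 40 mm high, thick round head (28 to 40 mm up) and foot (0 to 20 mm up), waist 36 mm between; about 50 g; origin at the centre of its underside. Already stands loose in cell 3 or 5 (the one without the tin); stays there.
- reel_stored_b: turned wooden reel, 44 mm across, 40 mm high, thick round head (28 to 40 mm up) and foot (0 to 20 mm up), waist 36 mm between; about 50 g; origin at the centre of its underside. Already stands loose in cell 4; stays there.
- plane: block plane, 92 x 155 x 59 mm, bystander on the right; origin at the centre of its underside.
- dividers: steel dividers lying flat, 77 x 179 x 9 mm, bystander behind the caddy on the left; origin at the centre of the underside.
- chest: little wooden screw chest, shut, 88 x 170 x 63 mm, bystander behind the caddy; origin at the centre of its underside.
Mind the look-alikes: they are no part of the job. Leave any pink look-alike of the reel_left alone. What is shaped like the reel_right but purple is not meant.

How it is judged (in metres and radians):
On the way, in this order (a step that is already met when the one before it is completed fails the run):
1. both loose reels stand upright on the cell floor, one in each empty cell, let go (z of reel_left in the frame of tray between -0.004 and 0.006 m and angle between each of reel_left, reel_right's own z axis and vertical below 0.15 rad and z of reel_right in the frame of tray between -0.004 and 0.006 m and ((horizontal distance between reel_left and cell1 below 0.03 m and horizontal distance between reel_right and cell2 below 0.03 m) or (horizontal distance between reel_left and cell2 below 0.03 m and horizontal distance between reel_right and cell1 below 0.03 m)) and contact force between the fingers and reel_left below 0.2 N and contact force between the fingers and reel_right below 0.2 N), for 0.2 s.
2. the tin of nails is brought to the front with the handle in the grip (y of tin in the frame of front between -0.012 and 0.012 m and x of tin in the frame of front below 0.09 m and contact force between the fingers and handle above 3 N), for 0.2 s.
At the end, for the whole second after the job is handed in: The handle is gripped (over 3 N) and the tray still; the tin, at the front, is within 12 mm sideways of the line from index plate to axis; both reels stand upright on the floors of the two empty cells, one each (within 30 mm of the middle); tin and stored reels stand in their own cells (all of step 2 and z of reel_left in the frame of tray between -0.004 and 0.006 m and angle between each of reel_left, reel_right, tin, reel_stored_a, reel_stored_b's own z axis and vertical below 0.15 rad and z of reel_right in the frame of tray between -0.004 and 0.006 m and ((horizontal distance between reel_left and cell1 below 0.03 m and horizontal distance between reel_right and cell2 below 0.03 m) or (horizontal distance between reel_left and cell2 below 0.03 m and horizontal distance between reel_right and cell1 below 0.03 m)) and z of tin in the frame of tray between -0.004 and 0.006 m and (horizontal distance between tin and cell3 below 0.03 m or horizontal distance between tin and cell5 below 0.03 m) and z of reel_stored_a in the frame of tray between -0.004 and 0.006 m and (horizontal distance between reel_stored_a and cell3 below 0.03 m or horizontal distance between reel_stored_a and cell5 below 0.03 m) and z of reel_stored_b in the frame of tray between -0.004 and 0.006 m and horizontal distance between reel_stored_b and cell4 below 0.03 m and angular speed of tray below 0.15 rad/s); the arm keeps its last pose, push and grip.
It fails at once if a reel is dropped or thrown (faster than 0.65 m/s while nothing holds it, a fall of about 20 mm) ((linear speed of reel_left above 0.65 m/s and contact force between the fingers and reel_left below 0.05 N) or (linear speed of reel_right above 0.65 m/s and contact force between the fingers and reel_right below 0.05 N)).
It fails at once if the tin is tipped or taken out of its cell (angle between tin's own z axis and vertical above 0.35 rad or z of tin in the frame of tray above 0.03 m).
It fails at once if the plane, the dividers or the chest is moved by more than 30 mm (distance of any of plane, dividers, chest from where it was at the start of the episode above 0.03 m).
It also fails if it takes over 69 s, if anything falls off the work surface, if the arm or the gripper's body presses on something with over 40 N, if the wrist force passes 120 N, or if a joint passes its speed limit or range.

## Working session

There is one attempt and no reset: what is moved stays moved. The work goes in short steps, Python scripts to look and compute and a tool call to move; the robot and the scene stay as the last step left them, time stands still between calls to the robot, and variables do not carry over. Pictures are saved under pics/ and viewed, about 8 in all and at most 12, crops included, and the job is handed in when it is done.

Besides the shell and the picture viewer there is one more tool, called after "Emit:" as name([rows], argument=value, ...), one row to a line, values as JSON. step_arm: Moves the arm, as the interface text tells. Shift numbers are shares of 30 mm and turn numbers shares of 5 degrees, none past 1 either way. Its arguments: {"type":"object","properties":{"moves":{"type":"array"},"force":{"type":"number"}},"required":["moves"]}

```bash
mkdir -p pics; ls; cat > h.py <<'E'
from plant import *
import numpy as np, cv2
def save(n,f):
    c=read_camera(n); cv2.imwrite(f'pics/{f}.png',c['img'][:,:,::-1]); np.save(f'pics/{f}.npy',c,allow_pickle=True); return c
def load(f): return np.load(f'pics/{f}.npy',allow_pickle=True).item()
def ray(c,uv,z):
    p=cv2.undistortPoints(np.array([[uv]],float),np.array(c['intrinsics']),np.array(c['dist']))[0,0]
    R=np.array(c['rotation']);o=np.array(c['origin'])
    d=R@np.array([p[0],p[1],1]); return o+d*(z-o[2])/d[2]
def proj(c,P):
    R=np.array(c['rotation']);o=np.array(c['origin'])
    return cv2.projectPoints((R.T@(np.array(P,float).reshape(-1,3)-o).T).T,np.zeros(3),np.zeros(3),np.array(c['intrinsics']),np.array(c['dist']))[0][:,0]
E
python3 - <<'E'
from h import *
s=sense();print(s)
a=save('top','top0');b=save('scene','sc0')
for c in(a,b):print(c['origin'],c['rotation'],c['intrinsics'])
E
```

```text
pics
{'clock': 0.0, 'joints': array([-1.01489750e+00,  3.59385822e-01,  1.10651627e-02, -3.40715336e-04,
       -1.22409914e+00, -2.88104842e-01]), 'qvel': array([ 1.17639752e-03,  2.30429713e-04, -6.88663140e-04, -2.38401882e-04,
       -9.02593226e-05,  3.72365255e-04]), 'effort': array([ 1.31541015e-03, -5.83328354e+01,  2.93423510e+01,  6.93673566e+00,
       -5.97118356e-03,  2.74670168e-05]), 'ee_pos': array([ 178.4697396 , -650.52071766,  252.36878272]), 'tool_rot': array([ 4.19163502e-01, -3.11312677e+00, -2.53223273e-03]), 'contact_force': array([ 0.11167007, -0.02342471, -0.31199585]), 'torque': array([-0.03696979, -0.02702361,  0.00584533]), 'gripper_width': 0.9992999391431105}
[ 326.59278958   -9.56140574 1183.23215185] [-2.09540756  2.11842891 -0.23280039] [[419.83728054   0.         270.84788461]
 [  0.         419.83728054 207.65088612]
 [  0.           0.           1.        ]]
[ -60.10998652 -856.03366372  825.28122086] [-2.09507168  0.64992256 -0.37388881] [[405.59917944   0.         279.43120995]
 [  0.         405.59917944 211.58577541]
 [  0.           0.           1.        ]]
```

View pics/top0.png

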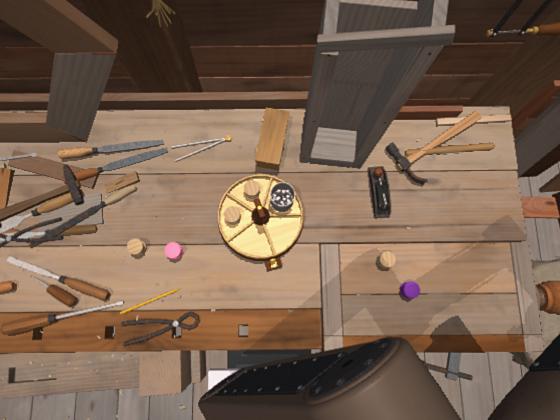

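View pics/sc0.png

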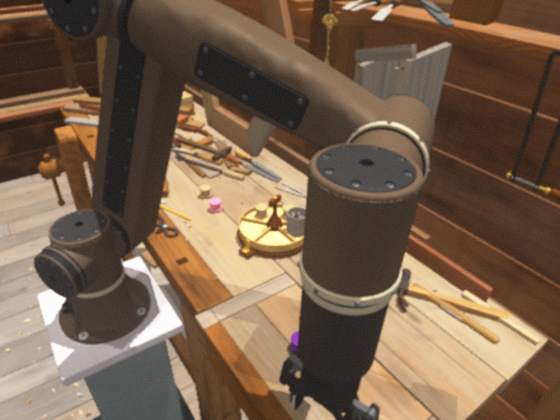

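```bash
sed -i "s/R=np.array(c\['rotation'\])/R=cv2.Rodrigues(np.array(c['rotation'],float))[0] if np.size(c['rotation'])==3 else np.array(c['rotation'])/" h.py
python3 - <<'E'
from h import *
c=load('top0');im=c['img'][:,:,::-1]
for n,uv,z in [('rl',(136,247),40),('rr',(388,260),40),('pink',(174,251),40),('purple',(410,290),40),('axis',(261,217),52),('handle',(260,209),148),('plate',(273,264),50),('tin',(282,196),109),('sa',(252,188),74),('sb',(232,215),74)]:
    print(n,ray(c,uv,z).round(0))
a=cv2.resize(im[165:280,200:325],None,fx=5,fy=5,interpolation=cv2.INTER_CUBIC)
b=cv2.resize(im[230:265,118:158],None,fx=4,fy=4,interpolation=cv2.INTER_CUBIC)
d=cv2.resize(im[243:278,368:408],None,fx=4,fy=4,interpolation=cv2.INTER_CUBIC)
o=np.zeros((575,790,3),np.uint8);o[:575,:625]=a;o[:140,628:788]=b;o[150:290,628:788]=d
cv2.imwrite('pics/z.png',o)
E
```

```text
rl [474. 356.  40.]
rr [ 431. -329.   40.]
pink [462. 252.  40.]
purple [ 351. -382.   40.]
axis [551.  14.  52.]
handle [553.  15. 148.]
plate [423. -17.  50.]
tin [596. -43. 109.]
sa [628.  38.  74.]
sb [553.  92.  74.]
```

View pics/z.png

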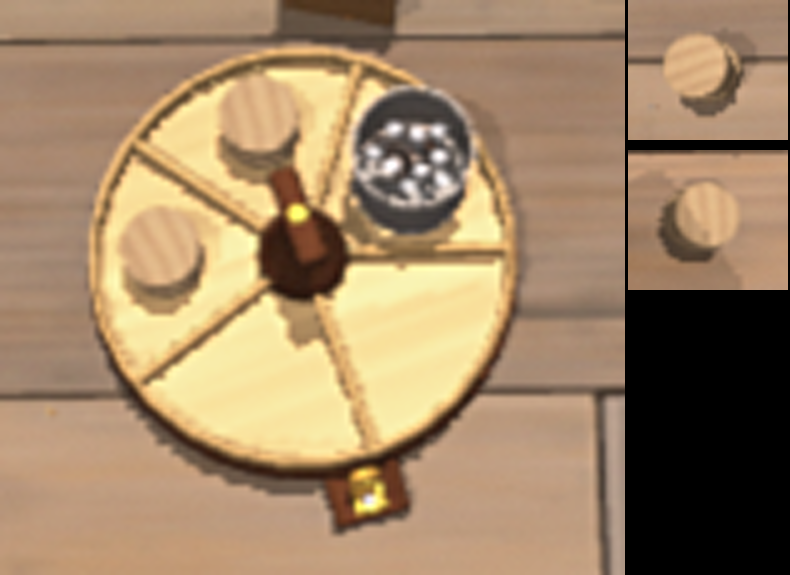

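```bash
python3 - <<'E'
from h import *
c=load('top0')
f=lambda p,z: ray(c,(p[0]/5+200,p[1]/5+165),z)
ax=f((303,256),52);hd=f((297,213),149);print('axis',ax,hd)
ax=(ax+hd)[:2]/2
pl=f((369,488),52);print('plate',pl,np.linalg.norm(pl[:2]-ax))
for n,p,z in [('p34',(358,68),50),('p45',(137,147),50),('p5-',(143,381),50),('p12',(372,440),50),('p-3',(500,252),50),('tin',(414,145),109),('tinmid',(412,160),109),('reel4',(260,112),74),('reel5',(162,240),74)]:
    q=f(p,z)[:2];d=q-ax;print(n,q.round(),np.hypot(*d).round(),np.degrees(np.arctan2(d[1],d[0])).round(1))
a,b=f((285,172),148),f((313,262),148);d=a-b;print('handle',(a+b)/2,np.hypot(*d[:2]),np.degrees(np.arctan2(d[1],d[0])))
print('plate ang',np.degrees(np.arctan2(*(pl[:2]-ax)[::-1])))
print('rl',ray(c,(135.2,246.2),40),'rr',ray(c,(388,258.8),40))
E
```

```text
axis [553.69340253  15.33399967  52.        ] [556.38024416  16.10059021 149.        ]
plate [426.44379965 -19.33969779  52.        ] 133.28600257623717
p34 [661. -16.] 111.0 -16.7
p45 [617. 107.] 111.0 56.0
p5- [486. 103.] 111.0 128.5
p12 [452. -21.] 109.0 -160.2
p-3 [555. -93.] 109.0 -89.9
tin [601. -45.] 76.0 -52.6
tinmid [593. -44.] 71.0 -57.3
reel4 [630.  38.] 78.0 16.5
reel5 [559.  91.] 75.0 87.1
handle [554.63336415  15.15894517 148.        ] 48.7059681617206 16.569802743678654
plate ang -164.75061772438033
rl [476.37839933 358.2053161   40.        ] rr [ 434.52633056 -329.37481497   40.        ]
```

Emit:
step_arm([
  {"wz": -1,"z": 0.4},
  {"wz": -1,"z": 0.4},
  {"wz": -1,"z": 0.4},
  {"wz": -1,"z": 0.4},
  {"wz": -1,"z": 0.4},
  {"wz": -1,"z": 0.4},
  {"wz": -1,"z": 0.4},
  {"wz": -1,"z": 0.4},
])

```text
validation failed for argument at $.mo...
```

Emit:
step_arm([
  {"x": -0.9},
  {"x": -0.9},
  {"x": -0.9},
  {"x": -0.9},
  {"x": -0.9},
  {"x": -0.9},
  {"x": -0.9},
  {"x": -0.9},
  {"x": -0.9},
  {"x": -0.9},
])

```text
validation failed for argument at $.mo...
```

Emit:
step_arm([
  {"x": -0.9,"y": -0.2},
  {"x": -0.9,"y": -0.2},
  {"x": -0.9,"y": -0.2},
  {"x": -0.9,"y": -0.2},
  {"x": -0.9,"y": -0.2},
  {},
  {},
])

```text
validation failed for argument at $.mo...
```

```bash
cat >> h.py <<'E'
def yaw(s):
    R=cv2.Rodrigues(np.array(s['tool_rot'],float))[0]; return R,np.degrees(np.arctan2(R[1,0],R[0,0]))
def st():
    s=sense();R,y=yaw(s);print('t',round(s['clock'],2),s['ee_pos'].round(1),'yaw',y.round(1),'tilt',R[:2,2].round(4),'w',round(s['gripper_width'],3),'F',s['contact_force'].round(1),'j6',np.degrees(s['joints'][5]).round(),'j1',np.degrees(s['joints'][0]).round());return s
def delta(P):
    s=sense();R,_=yaw(s);print('tool delta/30',(R.T@(np.array(P)-s['ee_pos'])/30).round(2))
def wrist(f):
    s=st();c=read_camera('wrist');R,_=yaw(s);H=np.array(c['hand_eye'],float)
    c['rotation']=R@H[:3,:3];c['origin']=s['ee_pos']+R@H[:3,3]
    cv2.imwrite(f'pics/{f}.png',c['img'][:,:,::-1]);np.save(f'pics/{f}.npy',c,allow_pickle=True);return c
E
python3 - <<'E'
from h import *
c=wrist('w0');print(c['hand_eye'],proj(c,[434.5,-329.4,40]))
E
```

```text
t 0.1 [ 178.5 -650.6  252.5] yaw -164.7 tilt [-0.0005  0.0014] w 1.0 F [-0.6  0.1 -0.3] j6 -17.0 j1 -58.0
[[-4.11326701e-04 -9.49867306e-01 -3.12653054e-01  8.03459510e+01]
 [ 9.99999750e-01 -5.70754782e-04  4.18402147e-04 -1.06733191e+00]
 [-5.75874746e-04 -3.12652803e-01  9.49867303e-01 -1.18960084e+02]
 [ 0.00000000e+00  0.00000000e+00  0.00000000e+00  1.00000000e+00]] [[451.23478368 411.88344041]]
```

View pics/w0.png

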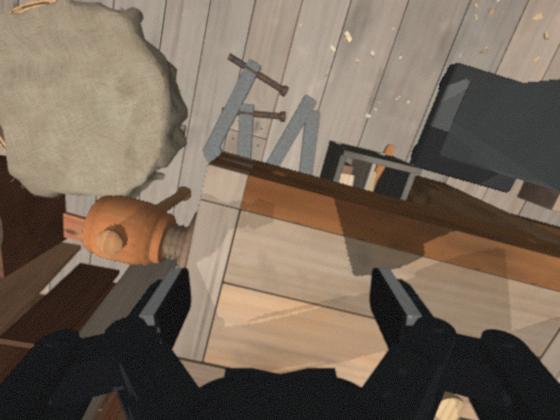

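Emit:
step_arm([
  {"wx": 0,"wy": 0,"wz": -1,"x": 0,"y": 0,"z": 0.4,"jaw": 0},
  {"wx": 0,"wy": 0,"wz": -1,"x": 0,"y": 0,"z": 0.4,"jaw": 0},
  {"wx": 0,"wy": 0,"wz": -1,"x": 0,"y": 0,"z": 0.4,"jaw": 0},
  {"wx": 0,"wy": 0,"wz": -1,"x": 0,"y": 0,"z": 0.4,"jaw": 0},
  {"wx": 0,"wy": 0,"wz": -1,"x": 0,"y": 0,"z": 0.4,"jaw": 0},
  {"wx": 0,"wy": 0,"wz": -1,"x": 0,"y": 0,"z": 0.4,"jaw": 0},
  {"wx": 0,"wy": 0,"wz": -1,"x": 0,"y": 0,"z": 0.4,"jaw": 0},
  {"wx": 0,"wy": 0,"wz": -1,"x": 0,"y": 0,"z": 0.4,"jaw": 0},
])

```text
clock: 0.82
ee_pos: [178.5, -650.7, 156.4]
tool_rot: [-1.465, 2.779, 0.001]
contact_force: [0.7, 0.3, -0.2]
gripper_width: 1.001
```

Emit:
step_arm([
  {"wx": 0,"wy": 0,"wz": 0,"x": -0.9,"y": 0,"z": 0,"jaw": 0},
  {"wx": 0,"wy": 0,"wz": 0,"x": -0.9,"y": 0,"z": 0,"jaw": 0},
  {"wx": 0,"wy": 0,"wz": 0,"x": -0.9,"y": 0,"z": 0,"jaw": 0},
  {"wx": 0,"wy": 0,"wz": 0,"x": -0.9,"y": 0,"z": 0,"jaw": 0},
  {"wx": 0,"wy": 0,"wz": 0,"x": -0.9,"y": 0,"z": 0,"jaw": 0},
  {"wx": 0,"wy": 0,"wz": 0,"x": -0.9,"y": 0,"z": 0,"jaw": 0},
  {"wx": 0,"wy": 0,"wz": 0,"x": -0.9,"y": 0,"z": 0,"jaw": 0},
  {"wx": 0,"wy": 0,"wz": 0,"x": -0.9,"y": 0,"z": 0,"jaw": 0},
  {"wx": 0,"wy": 0,"wz": 0,"x": -0.9,"y": 0,"z": 0,"jaw": 0},
  {"wx": 0,"wy": 0,"wz": 0,"x": -0.9,"y": 0,"z": 0,"jaw": 0},
])

```text
clock: 1.65
ee_pos: [332.6, -427.6, 157.2]
tool_rot: [1.459, -2.782, -0.0]
contact_force: [0.6, 0.1, -0.2]
gripper_width: 0.998
```

Emit:
step_arm([
  {"wx": 0,"wy": 0,"wz": 0,"x": -0.9,"y": -0.2,"z": 0,"jaw": 0},
  {"wx": 0,"wy": 0,"wz": 0,"x": -0.9,"y": -0.2,"z": 0,"jaw": 0},
  {"wx": 0,"wy": 0,"wz": 0,"x": -0.9,"y": -0.2,"z": 0,"jaw": 0},
  {"wx": 0,"wy": 0,"wz": 0,"x": -0.9,"y": -0.2,"z": 0,"jaw": 0},
  {"wx": 0,"wy": 0,"wz": 0,"x": 0,"y": -0.2,"z": 0,"jaw": 0},
  {"wx": 0,"wy": 0,"wz": 0,"x": 0,"y": 0,"z": 0,"jaw": 0},
  {"wx": 0,"wy": 0,"wz": 0,"x": 0,"y": 0,"z": 0,"jaw": 0},
])

```text
clock: 2.23
ee_pos: [418.1, -356.9, 157.0]
tool_rot: [1.46, -2.781, -0.001]
contact_force: [-0.6, 0.6, -0.4]
gripper_width: 0.996
```

```bash

python3 - <<'E'
from h import *
c=wrist('w1');print(proj(c,[434.5,-329.4,40]));delta([434.5,-329.4,34])
E
```

```text
t 2.23 [ 418.1 -356.9  157. ] yaw -124.6 tilt [-0.0007  0.0003] w 0.996 F [-0.6  0.6 -0.4] j6 -15.0 j1 -20.0
[[283.21762581 248.98391585]]
tool delta/30 [-1.08  0.06  4.1 ]
```

View pics/w1.png

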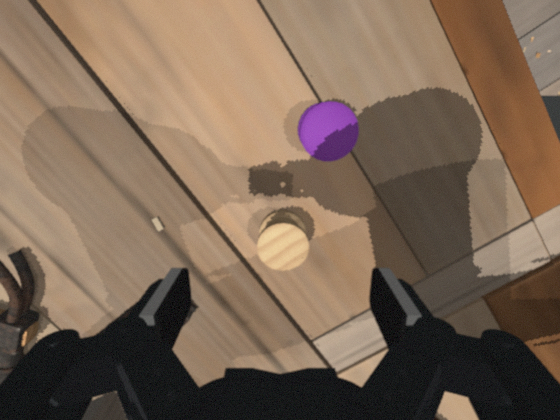

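Emit:
step_arm([
  {"wx": 0,"wy": 0,"wz": 0,"x": -0.5,"y": 0.03,"z": 0,"jaw": 0},
  {"wx": 0,"wy": 0,"wz": 0,"x": -0.55,"y": 0.03,"z": 0,"jaw": 0},
  {"wx": 0,"wy": 0,"wz": 0,"x": 0,"y": 0,"z": 0.8,"jaw": 0},
  {"wx": 0,"wy": 0,"wz": 0,"x": 0,"y": 0,"z": 0.8,"jaw": 0},
  {"wx": 0,"wy": 0,"wz": 0,"x": 0,"y": 0,"z": 0.8,"jaw": 0},
  {"wx": 0,"wy": 0,"wz": 0,"x": 0,"y": 0,"z": 0.7,"jaw": 0},
  {"wx": 0,"wy": 0,"wz": 0,"x": 0,"y": 0,"z": 0.6,"jaw": 0},
  {"wx": 0,"wy": 0,"wz": 0,"x": 0,"y": 0,"z": 0.4,"jaw": 0},
])

```text
clock: 2.95
ee_pos: [432.7, -330.5, 32.4]
tool_rot: [1.456, -2.782, -0.003]
contact_force: [-0.0, -0.5, -0.1]
gripper_width: 1.001
```

Emit:
step_arm([
  {"wx": 0,"wy": 0,"wz": 0,"x": 0,"y": 0,"z": 0,"jaw": 0.7},
  {"wx": 0,"wy": 0,"wz": 0,"x": 0,"y": 0,"z": 0,"jaw": 0.7},
  {"wx": 0,"wy": 0,"wz": 0,"x": 0,"y": 0,"z": 0,"jaw": 0.7},
  {"wx": 0,"wy": 0,"wz": 0,"x": 0,"y": 0,"z": 0,"jaw": 0.7},
  {"wx": 0,"wy": 0,"wz": 0,"x": 0,"y": 0,"z": 0,"jaw": 0.7},
  {"wx": 0,"wy": 0,"wz": 0,"x": 0,"y": 0,"z": 0,"jaw": 0.7},
], force=25)

```text
clock: 3.45
ee_pos: [435.4, -330.6, 35.6]
tool_rot: [-1.459, 2.781, -0.003]
contact_force: [-1.3, -0.2, 6.4]
gripper_width: 0.485
```

```bash

python3 - <<'E'
from h import *
st();r=83;a=np.radians(-124.5);print(555+r*np.cos(a),15.5+r*np.sin(a));delta([555+r*np.cos(a),15.5+r*np.sin(a),150])
E
```

```text
t 3.45 [ 435.4 -330.6   35.6] yaw -124.6 tilt [ 0.0021 -0.001 ] w 0.485 F [-1.3 -0.2  6.4] j6 -18.0 j1 -17.0
507.98828233523886 -52.90247365562732
tool delta/30 [-8.99  3.26 -3.82]
```

Emit:
step_arm([
  {"wx": 0,"wy": 0,"wz": 0,"x": 0,"y": 0,"z": -0.4,"jaw": 0.7},
  {"wx": 0,"wy": 0,"wz": 0,"x": 0,"y": 0,"z": -0.6,"jaw": 0.7},
  {"wx": 0,"wy": 0,"wz": 0,"x": 0,"y": 0,"z": -0.8,"jaw": 0.7},
  {"wx": 0,"wy": 0,"wz": 0,"x": 0,"y": 0,"z": -0.8,"jaw": 0.7},
  {"wx": 0,"wy": 0,"wz": 0,"x": -0.4,"y": 0,"z": -0.8,"jaw": 0.7},
  {"wx": 0,"wy": 0,"wz": 0,"x": -0.7,"y": 0.3,"z": -0.4,"jaw": 0.7},
  {"wx": 0,"wy": 0,"wz": 0,"x": -0.9,"y": 0.3,"z": 0,"jaw": 0.7},
  {"wx": 0,"wy": 0,"wz": 0,"x": -0.9,"y": 0.3,"z": 0,"jaw": 0.7},
  {"wx": 0,"wy": 0,"wz": 0,"x": -0.9,"y": 0.3,"z": 0,"jaw": 0.7},
  {"wx": 0,"wy": 0,"wz": 0,"x": -0.9,"y": 0.3,"z": 0,"jaw": 0.7},
])

```text
clock: 4.28
ee_pos: [477.8, -187.2, 148.8]
tool_rot: [-1.458, 2.782, -0.0]
contact_force: [-0.8, -0.4, -0.8]
gripper_width: 0.48
```

Emit:
step_arm([
  {"wx": 0,"wy": 0,"wz": 0,"x": -0.9,"y": 0.4,"z": 0,"jaw": 0.7},
  {"wx": 0,"wy": 0,"wz": 0,"x": -0.9,"y": 0.4,"z": 0,"jaw": 0.7},
  {"wx": 0,"wy": 0,"wz": 0,"x": -0.9,"y": 0.4,"z": 0,"jaw": 0.7},
  {"wx": 0,"wy": 0,"wz": 0,"x": -0.8,"y": 0.3,"z": 0,"jaw": 0.7},
  {"wx": 0,"wy": 0,"wz": 0,"x": -0.4,"y": 0.1,"z": 0,"jaw": 0.7},
  {"wx": 0,"wy": 0,"wz": 0,"x": -0.2,"y": 0,"z": 0,"jaw": 0.7},
  {"wx": 0,"wy": 0,"wz": 0,"x": 0,"y": 0,"z": 0,"jaw": 0.7},
  {"wx": 0,"wy": 0,"wz": 0,"x": 0,"y": 0,"z": 0,"jaw": 0.7},
])

```text
clock: 4.95
ee_pos: [508.1, -60.4, 148.2]
tool_rot: [1.459, -2.782, -0.0]
contact_force: [-0.2, 0.0, -0.4]
gripper_width: 0.482
```

```bash

python3 - <<'E'
from h import *
c=wrist('w2');delta([508,-53,70])
print(proj(c,[[555,15.5,148],[429,-19,58]]))
t=save('top','top1')
a=cv2.resize(t['img'][165:280,200:325,::-1],None,fx=3.6,fy=3.6)
w=cv2.resize(c['img'][:,:,::-1],(480,360))
o=np.zeros((600,800,3),np.uint8);o[:414,:450]=a;o[240:,:][:0]
o=o[:420];o[:262,450:800]=cv2.resize(w,(350,262));cv2.imwrite('pics/v2.png',o)
E
```

```text
t 4.95 [508.1 -60.4 148.2] yaw -124.6 tilt [-0.0003  0.    ] w 0.482 F [-0.2  0.  -0.4] j6 -50.0 j1 15.0
tool delta/30 [-0.22  0.14  2.61]
[[290.04596378 442.65247046]
 [406.29712772 210.33750243]]
```

View pics/v2.png

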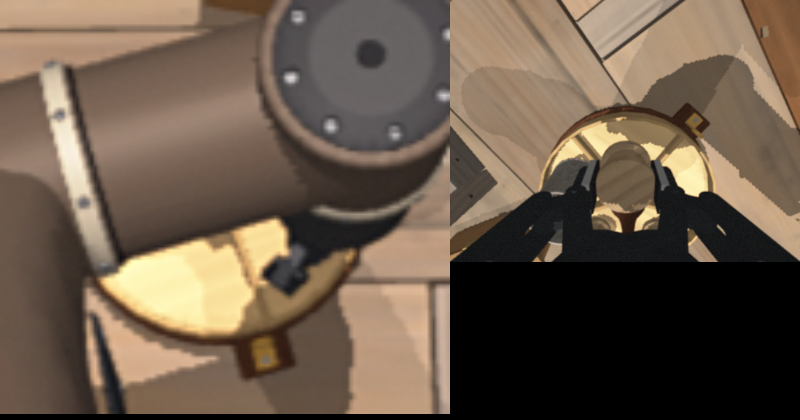

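Emit:
step_arm([
  {"wx": 0,"wy": 0,"wz": 0,"x": -0.22,"y": 0.14,"z": 0,"jaw": 0.7},
  {"wx": 0,"wy": 0,"wz": 0,"x": 0,"y": 0,"z": 0.5,"jaw": 0.7},
  {"wx": 0,"wy": 0,"wz": 0,"x": 0,"y": 0,"z": 0.7,"jaw": 0.7},
  {"wx": 0,"wy": 0,"wz": 0,"x": 0,"y": 0,"z": 0.6,"jaw": 0.7},
  {"wx": 0,"wy": 0,"wz": 0,"x": 0,"y": 0,"z": 0.4,"jaw": 0.7},
  {"wx": 0,"wy": 0,"wz": 0,"x": 0,"y": 0,"z": 0.2,"jaw": 0.7},
  {"wx": 0,"wy": 0,"wz": 0,"x": 0,"y": 0,"z": 0.1,"jaw": 0.7},
  {"wx": 0,"wy": 0,"wz": 0,"x": 0,"y": 0,"z": 0,"jaw": 0.7},
  {"wx": 0,"wy": 0,"wz": 0,"x": 0,"y": 0,"z": 0,"jaw": 0.7},
])

```text
clock: 5.8
ee_pos: [509.0, -52.3, 73.9]
tool_rot: [-1.458, 2.782, -0.0]
contact_force: [-0.6, 0.7, -0.4]
gripper_width: 0.48
```

Emit:
step_arm([
  {"wx": 0,"wy": 0,"wz": 0,"x": 0,"y": 0,"z": 0.07,"jaw": 0.7},
  {"wx": 0,"wy": 0,"wz": 0,"x": 0,"y": 0,"z": 0,"jaw": 0.7},
  {"wx": 0,"wy": 0,"wz": 0,"x": 0,"y": 0,"z": 0,"jaw": 0.7},
])

```text
clock: 6.05
ee_pos: [508.8, -52.2, 71.6]
tool_rot: [-1.459, 2.782, -0.0]
contact_force: [-0.1, 0.1, -1.6]
gripper_width: 0.481
```

Emit:
step_arm([
  {"wx": 0,"wy": 0,"wz": 0,"x": 0,"y": 0,"z": 0.05,"jaw": 0.7},
  {"wx": 0,"wy": 0,"wz": 0,"x": 0,"y": 0,"z": 0,"jaw": 0.7},
  {"wx": 0,"wy": 0,"wz": 0,"x": 0,"y": 0,"z": 0,"jaw": 0.7},
])

```text
clock: 6.3
ee_pos: [509.0, -52.2, 70.1]
tool_rot: [-1.459, 2.781, -0.001]
contact_force: [-0.2, -0.5, 4.1]
gripper_width: 0.482
```

Emit:
step_arm([
  {"wx": 0,"wy": 0,"wz": 0,"x": 0,"y": 0,"z": 0,"jaw": 0.4},
  {"wx": 0,"wy": 0,"wz": 0,"x": 0,"y": 0,"z": 0,"jaw": 0.38},
  {"wx": 0,"wy": 0,"wz": 0,"x": 0,"y": 0,"z": 0,"jaw": 0.37},
  {"wx": 0,"wy": 0,"wz": 0,"x": 0,"y": 0,"z": -0.3,"jaw": 0.37},
  {"wx": 0,"wy": 0,"wz": 0,"x": 0,"y": 0,"z": -0.6,"jaw": 0.37},
  {"wx": 0,"wy": 0,"wz": 0,"x": 0,"y": 0,"z": -0.8,"jaw": 0.2},
  {"wx": 0,"wy": 0,"wz": 0,"x": 0,"y": 0,"z": -0.8,"jaw": 0},
  {"wx": 0,"wy": 0,"wz": 0,"x": 0,"y": 0,"z": -0.8,"jaw": 0},
  {"wx": 0,"wy": 0,"wz": 0,"x": 0,"y": 0,"z": 0,"jaw": 0},
])

```text
clock: 7.05
ee_pos: [511.1, -52.0, 174.1]
tool_rot: [-1.457, 2.775, -0.005]
contact_force: [0.7, -0.2, -0.4]
gripper_width: 0.995
```

```bash

python3 - <<'E'
from h import *
c=wrist('w3')
P=[[509,-52,74]]
for x in P: print(proj(c,x))
delta([476.4,358.2,170])
R,_=yaw(sense());print((R.T@np.array([465-476.4,280-358.2,0])/30).round(2))
E
```

```text
t 7.05 [511.1 -52.  174.1] yaw -124.6 tilt [0.0077 0.0008] w 0.995 F [ 0.7 -0.2 -0.4] j6 -51.0 j1 16.0
[[283.97537912 217.87424014]]
tool delta/30 [-10.61   8.7    0.07]
[ 2.36 -1.17 -0.  ]
```

View pics/w3.png

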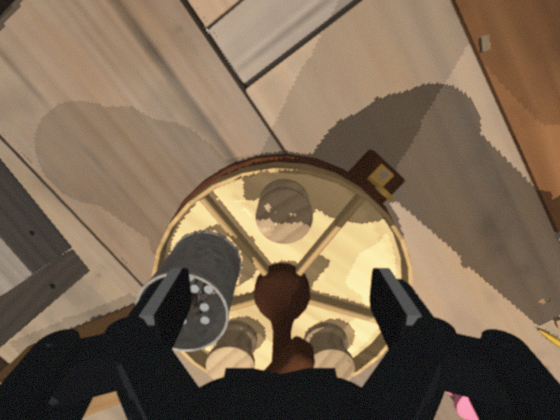

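Emit:
step_arm([
  {"wx": 0,"wy": 0,"wz": 0,"x": -0.3,"y": 0.2,"z": -0.5,"jaw": 0},
  {"wx": 0,"wy": 0,"wz": 0,"x": -0.7,"y": 0.6,"z": 0,"jaw": 0},
  {"wx": 0,"wy": 0,"wz": 0,"x": -0.85,"y": 0.7,"z": 0,"jaw": 0},
  {"wx": 0,"wy": 0,"wz": 0,"x": -0.85,"y": 0.7,"z": 0,"jaw": 0},
  {"wx": 0,"wy": 0,"wz": 0,"x": -0.85,"y": 0.7,"z": 0,"jaw": 0},
  {"wx": 0,"wy": 0,"wz": 0,"x": -0.85,"y": 0.7,"z": 0,"jaw": 0},
  {"wx": 0,"wy": 0,"wz": 0,"x": -0.85,"y": 0.7,"z": 0,"jaw": 0},
  {"wx": 0,"wy": 0,"wz": 0,"x": -0.85,"y": 0.7,"z": 0,"jaw": 0},
  {"wx": 0,"wy": 0,"wz": 0,"x": -0.85,"y": 0.7,"z": 0,"jaw": 0},
  {"wx": 0,"wy": 0,"wz": 0,"x": -0.85,"y": 0.7,"z": 0,"jaw": 0},
])

```text
clock: 7.93
ee_pos: [482.9, 250.8, 183.4]
tool_rot: [1.459, -2.781, 0.0]
contact_force: [0.7, -0.1, -0.6]
gripper_width: 0.999
```

Emit:
step_arm([
  {"wx": 0,"wy": 0,"wz": 0,"x": -0.85,"y": 0.7,"z": 0.3,"jaw": 0},
  {"wx": 0,"wy": 0,"wz": 0,"x": -0.85,"y": 0.7,"z": 0.6,"jaw": 0},
  {"wx": 0,"wy": 0,"wz": 0,"x": -0.5,"y": 0.4,"z": 0.3,"jaw": 0},
  {"wx": 0,"wy": 0,"wz": 0,"x": 0,"y": 0,"z": 0,"jaw": 0},
  {"wx": 0,"wy": 0,"wz": 0,"x": 0,"y": 0,"z": 0,"jaw": 0},
])

```text
clock: 8.35
ee_pos: [476.0, 334.6, 146.2]
tool_rot: [1.46, -2.779, 0.002]
contact_force: [-0.2, -0.4, -0.7]
gripper_width: 1.001
```

```bash

python3 - <<'E'
from h import *
c=wrist('w4')
print(proj(c,[[476.4,358.2,40],[462,252,40]]))
delta([476.4,358.2,34])
E
```

```text
t 8.35 [476.  334.6 146.2] yaw -124.6 tilt [-0.002  -0.0025] w 1.001 F [-0.2 -0.4 -0.7] j6 -89.0 j1 54.0
[[297.36433158 241.10638844]
 [229.70106198 114.09691719]]
tool delta/30 [-0.67  0.46  3.76]
```

View pics/w4.png

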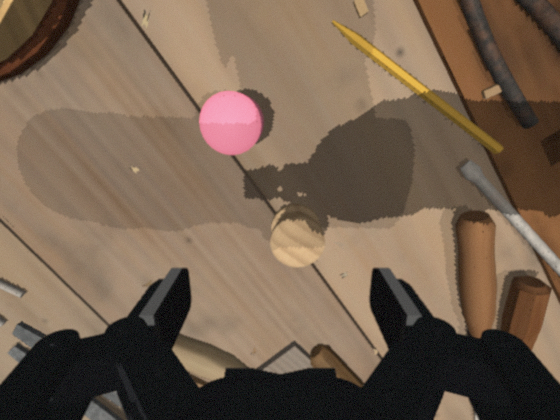

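Emit:
step_arm([
  {"wx": 0,"wy": 0,"wz": 0,"x": -0.3,"y": 0.25,"z": 0,"jaw": 0},
  {"wx": 0,"wy": 0,"wz": 0,"x": -0.3,"y": 0.22,"z": 0,"jaw": 0},
  {"wx": 0,"wy": 0,"wz": 0,"x": 0,"y": 0,"z": 0.7,"jaw": 0},
  {"wx": 0,"wy": 0,"wz": 0,"x": 0,"y": 0,"z": 0.8,"jaw": 0},
  {"wx": 0,"wy": 0,"wz": 0,"x": 0,"y": 0,"z": 0.8,"jaw": 0},
  {"wx": 0,"wy": 0,"wz": 0,"x": 0,"y": 0,"z": 0.7,"jaw": 0},
  {"wx": 0,"wy": 0,"wz": 0,"x": 0,"y": 0,"z": 0.5,"jaw": 0},
  {"wx": 0,"wy": 0,"wz": 0,"x": 0,"y": 0,"z": 0.2,"jaw": 0},
])

```text
clock: 9.07
ee_pos: [475.0, 356.4, 34.8]
tool_rot: [1.457, -2.781, 0.001]
contact_force: [-0.2, -0.2, 0.3]
gripper_width: 1.002
```

Emit:
step_arm([
  {"wx": 0,"wy": 0,"wz": 0,"x": 0,"y": 0,"z": 0,"jaw": 0.7},
  {"wx": 0,"wy": 0,"wz": 0,"x": 0,"y": 0,"z": 0,"jaw": 0.7},
  {"wx": 0,"wy": 0,"wz": 0,"x": 0,"y": 0,"z": 0,"jaw": 0.7},
  {"wx": 0,"wy": 0,"wz": 0,"x": 0,"y": 0,"z": 0,"jaw": 0.7},
  {"wx": 0,"wy": 0,"wz": 0,"x": 0,"y": 0,"z": 0,"jaw": 0.7},
  {"wx": 0,"wy": 0,"wz": 0,"x": 0,"y": 0,"z": 0,"jaw": 0.7},
], force=25)

```text
clock: 9.57
ee_pos: [476.2, 358.0, 38.3]
tool_rot: [-1.458, 2.78, 0.001]
contact_force: [-0.2, -0.7, 6.1]
gripper_width: 0.474
```

```bash

python3 - <<'E'
from h import *
st();r=83;a=np.radians(163.5);p=[555+r*np.cos(a),15.5+r*np.sin(a),165];print(p);delta(p)
E
```

```text
t 9.57 [476.2 358.   38.3] yaw -124.6 tilt [0.0018 0.002 ] w 0.474 F [-0.2 -0.7  6.1] j6 -90.0 j1 56.0
[np.float64(475.41796200594), np.float64(39.073273610425574), 165]
tool delta/30 [ 8.75 -6.02 -4.25]
```

Emit:
step_arm([
  {"wx": 0,"wy": 0,"wz": 0,"x": 0,"y": 0,"z": -0.4,"jaw": 0.7},
  {"wx": 0,"wy": 0,"wz": 0,"x": 0,"y": 0,"z": -0.7,"jaw": 0.7},
  {"wx": 0,"wy": 0,"wz": 0,"x": 0,"y": 0,"z": -0.9,"jaw": 0.7},
  {"wx": 0,"wy": 0,"wz": 0,"x": 0,"y": 0,"z": -0.9,"jaw": 0.7},
  {"wx": 0,"wy": 0,"wz": 0,"x": 0.3,"y": -0.2,"z": -0.9,"jaw": 0.7},
  {"wx": 0,"wy": 0,"wz": 0,"x": 0.6,"y": -0.4,"z": -0.5,"jaw": 0.7},
  {"wx": 0,"wy": 0,"wz": 0,"x": 0.9,"y": -0.6,"z": 0,"jaw": 0.7},
  {"wx": 0,"wy": 0,"wz": 0,"x": 0.9,"y": -0.6,"z": 0,"jaw": 0.7},
  {"wx": 0,"wy": 0,"wz": 0,"x": 0.9,"y": -0.6,"z": 0,"jaw": 0.7},
  {"wx": 0,"wy": 0,"wz": 0,"x": 0.9,"y": -0.6,"z": 0,"jaw": 0.7},
])

```text
clock: 10.4
ee_pos: [472.3, 193.7, 166.3]
tool_rot: [-1.459, 2.781, 0.001]
contact_force: [0.1, 0.7, -0.6]
gripper_width: 0.471
```

Emit:
step_arm([
  {"wx": 0,"wy": 0,"wz": 0,"x": 0.9,"y": -0.6,"z": 0,"jaw": 0.7},
  {"wx": 0,"wy": 0,"wz": 0,"x": 0.9,"y": -0.6,"z": 0,"jaw": 0.7},
  {"wx": 0,"wy": 0,"wz": 0,"x": 0.9,"y": -0.6,"z": 0,"jaw": 0.7},
  {"wx": 0,"wy": 0,"wz": 0,"x": 0.8,"y": -0.6,"z": 0,"jaw": 0.7},
  {"wx": 0,"wy": 0,"wz": 0,"x": 0.5,"y": -0.4,"z": 0,"jaw": 0.7},
  {"wx": 0,"wy": 0,"wz": 0,"x": 0.2,"y": -0.2,"z": 0,"jaw": 0.7},
  {"wx": 0,"wy": 0,"wz": 0.7,"x": 0,"y": 0,"z": 0,"jaw": 0.7},
  {"wx": 0,"wy": 0,"wz": 0.7,"x": 0,"y": 0,"z": 0,"jaw": 0.7},
])

```text
clock: 11.07
ee_pos: [475.3, 39.8, 166.1]
tool_rot: [-1.28, 2.868, 0.0]
contact_force: [-0.3, -0.2, -0.3]
gripper_width: 0.474
```

Emit:
step_arm([
  {"wx": 0,"wy": 0,"wz": 1,"x": 0,"y": 0,"z": 0,"jaw": 0.7},
  {"wx": 0,"wy": 0,"wz": 1,"x": 0,"y": 0,"z": 0,"jaw": 0.7},
  {"wx": 0,"wy": 0,"wz": 1,"x": 0,"y": 0,"z": 0,"jaw": 0.7},
  {"wx": 0,"wy": 0,"wz": 1,"x": 0,"y": 0,"z": 0,"jaw": 0.7},
  {"wx": 0,"wy": 0,"wz": 1,"x": 0,"y": 0,"z": 0,"jaw": 0.7},
  {"wx": 0,"wy": 0,"wz": 1,"x": 0,"y": 0,"z": 0,"jaw": 0.7},
  {"wx": 0,"wy": 0,"wz": 1,"x": 0,"y": 0,"z": 0,"jaw": 0.7},
  {"wx": 0,"wy": 0,"wz": 1,"x": 0,"y": 0,"z": 0,"jaw": 0.7},
  {"wx": 0,"wy": 0,"wz": 1,"x": 0,"y": 0,"z": 0,"jaw": 0.7},
  {"wx": 0,"wy": 0,"wz": 1,"x": 0,"y": 0,"z": 0,"jaw": 0.7},
])

```text
clock: 11.9
ee_pos: [475.2, 40.7, 166.0]
tool_rot: [0.052, 3.141, 0.001]
contact_force: [-0.1, -1.3, -0.0]
gripper_width: 0.472
```

Emit:
step_arm([
  {"wx": 0,"wy": 0,"wz": 1,"x": 0,"y": 0,"z": 0,"jaw": 0.7},
  {"wx": 0,"wy": 0,"wz": 1,"x": 0,"y": 0,"z": 0,"jaw": 0.7},
  {"wx": 0,"wy": 0,"wz": 1,"x": 0,"y": 0,"z": 0,"jaw": 0.7},
  {"wx": 0,"wy": 0,"wz": 0,"x": 0,"y": 0,"z": 0,"jaw": 0.7},
  {"wx": 0,"wy": 0,"wz": 0,"x": 0,"y": 0,"z": 0,"jaw": 0.7},
])

```text
clock: 12.32
ee_pos: [475.2, 40.6, 165.9]
tool_rot: [0.45, 3.109, 0.001]
contact_force: [0.5, 0.7, -0.3]
gripper_width: 0.473
```

```bash

python3 - <<'E'
from h import *
c=wrist('w5');delta([475.4,39,78])
E
```

```text
t 12.32 [475.2  40.6 165.9] yaw 163.5 tilt [0.0003 0.0003] w 0.473 F [ 0.5  0.7 -0.3] j6 -135.0 j1 29.0
tool delta/30 [-0.02 -0.05  2.93]
```

View pics/w5.png

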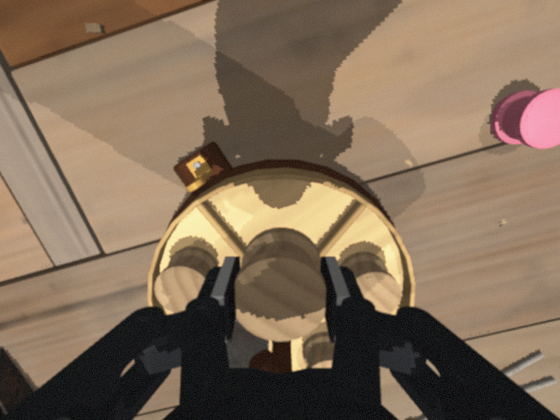

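Emit:
step_arm([
  {"wx": 0,"wy": 0,"wz": 0,"x": 0,"y": 0,"z": 0.5,"jaw": 0.7},
  {"wx": 0,"wy": 0,"wz": 0,"x": 0,"y": 0,"z": 0.8,"jaw": 0.7},
  {"wx": 0,"wy": 0,"wz": 0,"x": 0,"y": 0,"z": 0.7,"jaw": 0.7},
  {"wx": 0,"wy": 0,"wz": 0,"x": 0,"y": 0,"z": 0.5,"jaw": 0.7},
  {"wx": 0,"wy": 0,"wz": 0,"x": 0,"y": 0,"z": 0.3,"jaw": 0.7},
  {"wx": 0,"wy": 0,"wz": 0,"x": 0,"y": 0,"z": 0.15,"jaw": 0.7},
  {"wx": 0,"wy": 0,"wz": 0,"x": 0,"y": 0,"z": 0.05,"jaw": 0.7},
  {"wx": 0,"wy": 0,"wz": 0,"x": 0,"y": 0,"z": 0,"jaw": 0.7},
])

```text
clock: 13.03
ee_pos: [475.4, 40.3, 76.0]
tool_rot: [0.454, 3.108, 0.0]
contact_force: [-0.4, -0.8, -1.6]
gripper_width: 0.469
```

Emit:
step_arm([
  {"wx": 0,"wy": 0,"wz": 0,"x": 0,"y": 0,"z": 0.07,"jaw": 0.7},
  {"wx": 0,"wy": 0,"wz": 0,"x": 0,"y": 0,"z": 0,"jaw": 0.7},
  {"wx": 0,"wy": 0,"wz": 0,"x": 0,"y": 0,"z": 0,"jaw": 0.7},
])

```text
clock: 13.28
ee_pos: [475.4, 40.3, 74.1]
tool_rot: [0.455, 3.108, 0.001]
contact_force: [-0.4, -0.1, -0.5]
gripper_width: 0.47
```

Emit:
step_arm([
  {"wx": 0,"wy": 0,"wz": 0,"x": 0,"y": 0,"z": 0.05,"jaw": 0.7},
  {"wx": 0,"wy": 0,"wz": 0,"x": 0,"y": 0,"z": 0,"jaw": 0.7},
  {"wx": 0,"wy": 0,"wz": 0,"x": 0,"y": 0,"z": 0,"jaw": 0.7},
])

```text
clock: 13.53
ee_pos: [475.4, 40.3, 72.4]
tool_rot: [0.455, 3.108, 0.001]
contact_force: [-0.3, -0.0, 1.6]
gripper_width: 0.478
```

Emit:
step_arm([
  {"wx": 0,"wy": 0,"wz": 0,"x": 0,"y": 0,"z": 0.03,"jaw": 0.7},
  {"wx": 0,"wy": 0,"wz": 0,"x": 0,"y": 0,"z": 0,"jaw": 0.4},
  {"wx": 0,"wy": 0,"wz": 0,"x": 0,"y": 0,"z": 0,"jaw": 0.37},
  {"wx": 0,"wy": 0,"wz": 0,"x": 0,"y": 0,"z": 0,"jaw": 0.36},
  {"wx": 0,"wy": 0,"wz": 0,"x": 0,"y": 0,"z": -0.3,"jaw": 0.36},
  {"wx": 0,"wy": 0,"wz": 0,"x": 0,"y": 0,"z": -0.7,"jaw": 0.36},
  {"wx": 0,"wy": 0,"wz": 0,"x": 0,"y": 0,"z": -0.9,"jaw": 0.2},
  {"wx": 0,"wy": 0,"wz": 0,"x": 0,"y": 0,"z": -0.9,"jaw": 0},
  {"wx": 0,"wy": 0,"wz": 0,"x": 0,"y": 0,"z": -0.9,"jaw": 0},
  {"wx": 0,"wy": 0,"wz": 0,"x": 0,"y": 0,"z": -0.5,"jaw": 0},
])

```text
clock: 14.37
ee_pos: [476.0, 40.4, 201.0]
tool_rot: [0.454, 3.105, 0.003]
contact_force: [0.6, 1.1, 0.2]
gripper_width: 1.003
```

```bash

python3 - <<'E'
from h import *
c=wrist('w6');delta([555,15.5,200])
E
```

```text
t 14.37 [476.   40.4 201. ] yaw 163.4 tilt [0.0036 0.0011] w 1.003 F [0.6 1.1 0.2] j6 -135.0 j1 29.0
tool delta/30 [-2.73 -0.06  0.11]
```

View pics/w6.png

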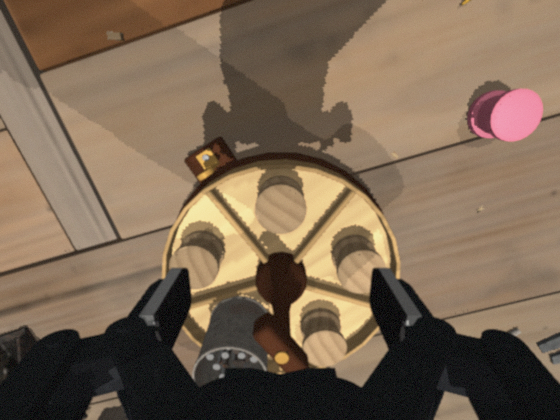

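```bash

python3 - <<'E'
from h import *
c=load('w6');ax=np.array([555,15.5])
print('hd',ray(c,(282,358),149))
for n,p,z in[('p12',(209,190),50),('p15',(350,189),50),('plate',(209,157),55),('reel',(281,207),74)]:
    q=ray(c,p,z)[:2];d=q-ax;print(n,q.round(1),np.hypot(*d).round(),np.degrees(np.arctan2(d[1],d[0])).round(1))
E
```

```text
hd [556.8234864   16.86329889 149.        ]
p12 [449.8 -18.4] 111.0 -162.1
p15 [485.1 102.4] 112.0 128.8
plate [421.8  -6.6] 135.0 -170.6
reel [476.   40.7] 83.0 162.3
```

```bash

python3 - <<'E'
from h import *
ax=np.array([555.5,16]);tiles=[]
for f,p in[('top0',(273.8,262.6)),('w3',(381,177)),('w6',(209,158)),('w5',(198,168))]:
    c=load(f);im=c['img']
    for z in(34,45,50,58):
        d=ray(c,p,z)[:2]-ax;print(f,z,d.round(1),np.hypot(*d).round(1),np.degrees(np.arctan2(d[1],d[0])).round(1))
    u,v=map(int,p);h=16 if f=='top0' else 34
    a=im[v-h:v+h,u-h:u+h,::-1];tiles.append(cv2.resize(a,(390,290),interpolation=cv2.INTER_CUBIC))
cv2.imwrite('pics/pl.png',np.vstack([np.hstack(tiles[:2]),np.hstack(tiles[2:])]))
E
```

```text
top0 34 [-127.5  -35.5] 132.3 -164.4
top0 45 [-128.4  -35.4] 133.2 -164.6
top0 50 [-128.9  -35.4] 133.6 -164.7
top0 58 [-129.6  -35.3] 134.3 -164.8
w3 34 [-126.6  -39.7] 132.7 -162.6
w3 45 [-125.1  -43.7] 132.5 -160.7
w3 50 [-124.4  -45.6] 132.5 -159.9
w3 58 [-123.3  -48.5] 132.5 -158.5
w6 34 [-131.   -28.4] 134.1 -167.8
w6 45 [-132.   -25.6] 134.5 -169.0
w6 50 [-132.4  -24.2] 134.7 -169.6
w6 58 [-133.2  -22.2] 135.0 -170.6
w5 34 [-130.2  -30.7] 133.8 -166.7
w5 45 [-131.4  -27.4] 134.2 -168.2
w5 50 [-131.9  -25.8] 134.4 -168.9
w5 58 [-132.8  -23.4] 134.8 -170.0
```

View pics/pl.png

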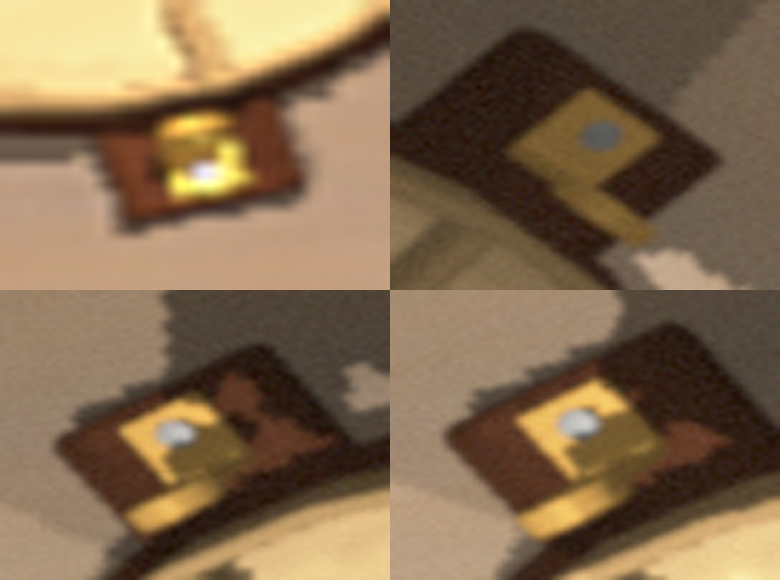

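```bash

python3 - <<'E'
from h import *
ax=np.array([555.5,16])
for f,p in[('top0',(272.8,259.5)),('w3',(384.8,193)),('w6',(208,172.5)),('w5',(199,183.2))]:
    c=load(f)
    for z in(52,57):
        d=ray(c,p,z)[:2]-ax;print(f,z,d.round(1),np.hypot(*d).round(1),np.degrees(np.arctan2(d[1],d[0])).round(1))
# screw on foot plate: triangulate top0/w3/w6
A=[];b=[]
for f,p in[('w3',(347+210*.1744,143+135*.2345)),('w6',(175+177*.1744,124+143*.2345)),('top0',(273.8,264.8))]:
    c=load(f);o=np.array(c['origin'],float);d=ray(c,p,0)-o;d/=np.linalg.norm(d);M=np.eye(3)-np.outer(d,d);A.append(M);b.append(M@o)
X=np.linalg.solve(sum(A),sum(b));d=X[:2]-ax;print('screw',X,np.hypot(*d),np.degrees(np.arctan2(d[1],d[0])))
E
```

```text
top0 52 [-120.7  -32.8] 125.1 -164.8
top0 57 [-121.2  -32.7] 125.6 -164.9
w3 52 [-120.3  -33.1] 124.8 -164.6
w3 57 [-119.7  -35.2] 124.8 -163.6
w6 52 [-121.1  -29. ] 124.5 -166.5
w6 57 [-121.7  -27.6] 124.8 -167.2
w5 52 [-120.9  -28.7] 124.3 -166.6
w5 57 [-121.7  -27.1] 124.7 -167.4
screw [423.91704638 -19.12029049  19.65285926] 136.189237779183 -165.05577684967807
```

Emit:
step_arm([
  {"wx": 0,"wy": 0,"wz": 0,"x": -0.5,"y": 0,"z": 0,"jaw": 0},
  {"wx": 0,"wy": 0,"wz": 0,"x": -0.8,"y": 0,"z": 0,"jaw": 0},
  {"wx": 0,"wy": 0,"wz": 0,"x": -0.8,"y": -0.05,"z": 0,"jaw": 0},
  {"wx": 0,"wy": 0,"wz": -0.5,"x": -0.65,"y": 0,"z": 0,"jaw": 0},
  {"wx": 0,"wy": 0,"wz": -1,"x": 0,"y": 0,"z": 0,"jaw": 0},
  {"wx": 0,"wy": 0,"wz": -1,"x": 0,"y": 0,"z": 0,"jaw": 0},
  {"wx": 0,"wy": 0,"wz": -1,"x": 0,"y": 0,"z": 0,"jaw": 0},
  {"wx": 0,"wy": 0,"wz": -1,"x": 0,"y": 0,"z": 0,"jaw": 0},
  {"wx": 0,"wy": 0,"wz": -1,"x": 0,"y": 0,"z": 0,"jaw": 0},
  {"wx": 0,"wy": 0,"wz": -1,"x": 0,"y": 0,"z": 0,"jaw": 0},
])

```text
clock: 15.25
ee_pos: [553.5, 14.9, 197.4]
tool_rot: [0.439, -3.11, 0.0]
contact_force: [0.3, -0.5, 0.0]
gripper_width: 1.002
```

Emit:
step_arm([
  {"wx": 0,"wy": 0,"wz": -1,"x": 0,"y": 0,"z": 0,"jaw": 0},
  {"wx": 0,"wy": 0,"wz": -1,"x": 0,"y": 0,"z": 0,"jaw": 0},
  {"wx": 0,"wy": 0,"wz": -1,"x": 0,"y": 0,"z": 0,"jaw": 0},
  {"wx": 0,"wy": 0,"wz": -1,"x": 0,"y": 0,"z": 0,"jaw": 0},
  {"wx": 0,"wy": 0,"wz": -1,"x": 0,"y": 0,"z": 0,"jaw": 0},
  {"wx": 0,"wy": 0,"wz": -1,"x": 0,"y": 0,"z": 0,"jaw": 0},
  {"wx": 0,"wy": 0,"wz": -1,"x": 0,"y": 0,"z": 0,"jaw": 0},
  {"wx": 0,"wy": 0,"wz": -1,"x": 0,"y": 0,"z": 0,"jaw": 0},
  {"wx": 0,"wy": 0,"wz": -1,"x": 0,"y": 0,"z": 0,"jaw": 0},
  {"wx": 0,"wy": 0,"wz": -1,"x": 0,"y": 0,"z": 0,"jaw": 0},
])

```text
clock: 16.08
ee_pos: [553.4, 15.0, 197.5]
tool_rot: [1.713, -2.633, -0.0]
contact_force: [0.7, -0.1, 0.2]
gripper_width: 1.002
```

Emit:
step_arm([
  {"wx": 0,"wy": 0,"wz": -1,"x": 0,"y": 0,"z": 0,"jaw": 0},
  {"wx": 0,"wy": 0,"wz": -1,"x": 0,"y": 0,"z": 0,"jaw": 0},
  {"wx": 0,"wy": 0,"wz": -1,"x": 0,"y": 0,"z": 0,"jaw": 0},
  {"wx": 0,"wy": 0,"wz": -1,"x": 0,"y": 0,"z": 0,"jaw": 0},
  {"wx": 0,"wy": 0,"wz": -1,"x": 0,"y": 0,"z": 0,"jaw": 0},
  {"wx": 0,"wy": 0,"wz": -1,"x": 0,"y": 0,"z": 0,"jaw": 0},
  {"wx": 0,"wy": 0,"wz": -1,"x": 0,"y": 0,"z": 0,"jaw": 0},
  {"wx": 0,"wy": 0,"wz": -1,"x": 0,"y": 0,"z": 0,"jaw": 0},
  {"wx": 0,"wy": 0,"wz": -1,"x": 0,"y": 0,"z": 0,"jaw": 0},
  {"wx": 0,"wy": 0,"wz": -1,"x": 0,"y": 0,"z": 0,"jaw": 0},
])

```text
clock: 16.92
ee_pos: [553.4, 15.0, 197.5]
tool_rot: [2.665, -1.663, -0.0]
contact_force: [-0.7, -0.5, -0.3]
gripper_width: 1.001
```

Emit:
step_arm([
  {"wx": 0,"wy": 0,"wz": -1,"x": 0,"y": 0,"z": 0,"jaw": 0},
  {"wx": 0,"wy": 0,"wz": -1,"x": 0,"y": 0,"z": 0,"jaw": 0},
  {"wx": 0,"wy": 0,"wz": -1,"x": 0,"y": 0,"z": 0,"jaw": 0},
  {"wx": 0,"wy": 0,"wz": -1,"x": 0,"y": 0,"z": 0,"jaw": 0},
  {"wx": 0,"wy": 0,"wz": -1,"x": 0,"y": 0,"z": 0,"jaw": 0},
  {"wx": 0,"wy": 0,"wz": -1,"x": 0,"y": 0,"z": 0,"jaw": 0},
  {"wx": 0,"wy": 0,"wz": -1,"x": 0,"y": 0,"z": 0,"jaw": 0},
  {"wx": 0,"wy": 0,"wz": -1,"x": 0,"y": 0,"z": 0,"jaw": 0},
  {"wx": 0,"wy": 0,"wz": -1,"x": 0,"y": 0,"z": 0,"jaw": 0},
  {"wx": 0,"wy": 0,"wz": -1,"x": 0,"y": 0,"z": 0,"jaw": 0},
])

```text
clock: 17.75
ee_pos: [553.5, 15.0, 197.5]
tool_rot: [3.118, -0.38, -0.0]
contact_force: [0.1, -0.0, 0.3]
gripper_width: 1.0
```

Emit:
step_arm([
  {"wx": 0,"wy": 0,"wz": -1,"x": 0,"y": 0,"z": 0,"jaw": 0},
  {"wx": 0,"wy": 0,"wz": -1,"x": 0,"y": 0,"z": 0,"jaw": 0},
  {"wx": 0,"wy": 0,"wz": -1,"x": 0,"y": 0,"z": 0,"jaw": 0},
  {"wx": 0,"wy": 0,"wz": -1,"x": 0,"y": 0,"z": 0,"jaw": 0},
  {"wx": 0,"wy": 0,"wz": -1,"x": 0,"y": 0,"z": 0,"jaw": 0},
  {"wx": 0,"wy": 0,"wz": -1,"x": 0,"y": 0,"z": 0,"jaw": 0},
  {"wx": 0,"wy": 0,"wz": -0.7,"x": 0,"y": 0,"z": 0,"jaw": 0},
  {"wx": 0,"wy": 0,"wz": 0,"x": 0,"y": 0,"z": 0,"jaw": 0},
  {"wx": 0,"wy": 0,"wz": 0,"x": 0,"y": 0,"z": 0,"jaw": 0},
])

```text
clock: 18.5
ee_pos: [553.6, 15.0, 197.4]
tool_rot: [-3.097, -0.524, 0.0]
contact_force: [0.2, 0.1, -0.7]
gripper_width: 0.998
```

```bash

python3 - <<'E'
from h import *
c=wrist('w7');delta([556,16,141])
im=cv2.cvtColor(c['img'],cv2.COLOR_RGB2HSV)
print(proj(c,[[556,16,149],[556+26*.944,16+26*.33,148]]))
E
```

```text
t 18.5 [553.6  15.  197.4] yaw 19.2 tilt [-0.0001  0.    ] w 0.998 F [ 0.2  0.1 -0.7] j6 87.0 j1 22.0
tool delta/30 [ 0.09 -0.    1.88]
[[278.15457814 245.05570692]
 [278.027234   202.21716574]]
```

Emit:
step_arm([
  {"wx": 0,"wy": 0,"wz": 0,"x": 0.09,"y": 0,"z": 0.2,"jaw": 0.5},
  {"wx": 0,"wy": 0,"wz": 0,"x": 0,"y": 0,"z": 0.3,"jaw": 0.5},
  {"wx": 0,"wy": 0,"wz": 0,"x": 0,"y": 0,"z": 0.5,"jaw": 0.5},
  {"wx": 0,"wy": 0,"wz": 0,"x": 0,"y": 0,"z": 0.5,"jaw": 0.5},
  {"wx": 0,"wy": 0,"wz": 0,"x": 0,"y": 0,"z": 0.25,"jaw": 0.5},
  {"wx": 0,"wy": 0,"wz": 0,"x": 0,"y": 0,"z": 0.1,"jaw": 0.5},
  {"wx": 0,"wy": 0,"wz": 0,"x": 0,"y": 0,"z": 0,"jaw": 0.5},
])

```text
clock: 19.13
ee_pos: [555.8, 15.8, 140.6]
tool_rot: [3.097, 0.527, -0.003]
contact_force: [0.0, -0.0, 0.2]
gripper_width: 0.502
```

Emit:
step_arm([
  {"wx": 0,"wy": 0,"wz": 0,"x": 0,"y": 0,"z": 0,"jaw": 0.65},
  {"wx": 0,"wy": 0,"wz": 0,"x": 0,"y": 0,"z": 0,"jaw": 0.7},
  {"wx": 0,"wy": 0,"wz": 0,"x": 0,"y": 0,"z": 0,"jaw": 0.75},
  {"wx": 0,"wy": 0,"wz": 0,"x": 0,"y": 0,"z": 0,"jaw": 0.8},
  {"wx": 0,"wy": 0,"wz": 0,"x": 0,"y": 0,"z": 0,"jaw": 0.85},
  {"wx": 0,"wy": 0,"wz": 0,"x": 0,"y": 0,"z": 0,"jaw": 0.9},
  {"wx": 0,"wy": 0,"wz": 0,"x": 0,"y": 0,"z": 0,"jaw": 1},
  {"wx": 0,"wy": 0,"wz": 0,"x": 0,"y": 0,"z": 0,"jaw": 1},
  {"wx": 0,"wy": 0,"wz": 0,"x": 0,"y": 0,"z": 0,"jaw": 1},
  {"wx": 0,"wy": 0,"wz": 0,"x": 0,"y": 0,"z": 0,"jaw": 1},
], force=40)

```text
clock: 19.97
ee_pos: [556.5, 16.5, 142.4]
tool_rot: [-3.096, -0.528, -0.002]
contact_force: [-3.4, 3.3, 5.9]
gripper_width: 0.177
```

```bash

python3 - <<'E'
from h import *
s=st();print(s['torque'])
E
```

```text
t 19.97 [556.5  16.5 142.4] yaw 19.4 tilt [0.001  0.0007] w 0.177 F [-3.4  3.3  5.9] j6 88.0 j1 22.0
[ 1.50368942  1.12358254 -0.03390003]
```

Emit:
step_arm([
  {"wx": 0,"wy": 0,"wz": 0.2,"x": 0,"y": 0,"z": 0,"jaw": 1},
  {"wx": 0,"wy": 0,"wz": 0.4,"x": 0,"y": 0,"z": 0,"jaw": 1},
  {"wx": 0,"wy": 0,"wz": 0.6,"x": 0,"y": 0,"z": 0,"jaw": 1},
  {"wx": 0,"wy": 0,"wz": 0.6,"x": 0,"y": 0,"z": 0,"jaw": 1},
  {"wx": 0,"wy": 0,"wz": 0.6,"x": 0,"y": 0,"z": 0,"jaw": 1},
  {"wx": 0,"wy": 0,"wz": 0.6,"x": 0,"y": 0,"z": 0,"jaw": 1},
  {"wx": 0,"wy": 0,"wz": 0.6,"x": 0,"y": 0,"z": 0,"jaw": 1},
  {"wx": 0,"wy": 0,"wz": 0.6,"x": 0,"y": 0,"z": 0,"jaw": 1},
  {"wx": 0,"wy": 0,"wz": 0.6,"x": 0,"y": 0,"z": 0,"jaw": 1},
  {"wx": 0,"wy": 0,"wz": 0.6,"x": 0,"y": 0,"z": 0,"jaw": 1},
])

```text
clock: 20.8
ee_pos: [556.4, 17.1, 142.4]
tool_rot: [-3.133, 0.213, -0.001]
contact_force: [-5.1, 7.8, 6.7]
gripper_width: 0.182
```

Emit:
step_arm([
  {"wx": 0,"wy": 0,"wz": 0.6,"x": 0,"y": 0,"z": 0,"jaw": 1},
  {"wx": 0,"wy": 0,"wz": 0.6,"x": 0,"y": 0,"z": 0,"jaw": 1},
  {"wx": 0,"wy": 0,"wz": 0.6,"x": 0,"y": 0,"z": 0,"jaw": 1},
  {"wx": 0,"wy": 0,"wz": 0.6,"x": 0,"y": 0,"z": 0,"jaw": 1},
  {"wx": 0,"wy": 0,"wz": 0.6,"x": 0,"y": 0,"z": 0,"jaw": 1},
  {"wx": 0,"wy": 0,"wz": 0.6,"x": 0,"y": 0,"z": 0,"jaw": 1},
  {"wx": 0,"wy": 0,"wz": 0.6,"x": 0,"y": 0,"z": 0,"jaw": 1},
  {"wx": 0,"wy": 0,"wz": 0.6,"x": 0,"y": 0,"z": 0,"jaw": 1},
  {"wx": 0,"wy": 0,"wz": 0.6,"x": 0,"y": 0,"z": 0,"jaw": 1},
  {"wx": 0,"wy": 0,"wz": 0.6,"x": 0,"y": 0,"z": 0,"jaw": 1},
])

```text
clock: 21.63
ee_pos: [556.7, 17.8, 142.4]
tool_rot: [-2.97, 1.016, -0.001]
contact_force: [-4.3, 10.9, 5.9]
gripper_width: 0.178
```

Emit:
step_arm([
  {"wx": 0,"wy": 0,"wz": 0.6,"x": 0,"y": 0,"z": 0,"jaw": 1},
  {"wx": 0,"wy": 0,"wz": 0.6,"x": 0,"y": 0,"z": 0,"jaw": 1},
  {"wx": 0,"wy": 0,"wz": 0.6,"x": 0,"y": 0,"z": 0,"jaw": 1},
  {"wx": 0,"wy": 0,"wz": 0.6,"x": 0,"y": 0,"z": 0,"jaw": 1},
  {"wx": 0,"wy": 0,"wz": 0.6,"x": 0,"y": 0,"z": 0,"jaw": 1},
  {"wx": 0,"wy": 0,"wz": 0.6,"x": 0,"y": 0,"z": 0,"jaw": 1},
  {"wx": 0,"wy": 0,"wz": 0.6,"x": 0,"y": 0,"z": 0,"jaw": 1},
  {"wx": 0,"wy": 0,"wz": 0.6,"x": 0,"y": 0,"z": 0,"jaw": 1},
  {"wx": 0,"wy": 0,"wz": 0.6,"x": 0,"y": 0,"z": 0,"jaw": 1},
  {"wx": 0,"wy": 0,"wz": 0.6,"x": 0,"y": 0,"z": 0,"jaw": 1},
])

```text
clock: 22.47
ee_pos: [557.3, 18.3, 142.5]
tool_rot: [-2.605, 1.749, -0.001]
contact_force: [-2.4, 12.7, 5.1]
gripper_width: 0.18
```

Emit:
step_arm([
  {"wx": 0,"wy": 0,"wz": 0.6,"x": 0,"y": 0,"z": 0,"jaw": 1},
  {"wx": 0,"wy": 0,"wz": 0.6,"x": 0,"y": 0,"z": 0,"jaw": 1},
  {"wx": 0,"wy": 0,"wz": 0.6,"x": 0,"y": 0,"z": 0,"jaw": 1},
  {"wx": 0,"wy": 0,"wz": 0.6,"x": 0,"y": 0,"z": 0,"jaw": 1},
  {"wx": 0,"wy": 0,"wz": 0.6,"x": 0,"y": 0,"z": 0,"jaw": 1},
  {"wx": 0,"wy": 0,"wz": 0.6,"x": 0,"y": 0,"z": 0,"jaw": 1},
  {"wx": 0,"wy": 0,"wz": 0.6,"x": 0,"y": 0,"z": 0,"jaw": 1},
  {"wx": 0,"wy": 0,"wz": 0.4,"x": 0,"y": 0,"z": 0,"jaw": 1},
  {"wx": 0,"wy": 0,"wz": 0.3,"x": 0,"y": 0,"z": 0,"jaw": 1},
  {"wx": 0,"wy": 0,"wz": 0.1,"x": 0,"y": 0,"z": 0,"jaw": 1},
])

```text
clock: 23.3
ee_pos: [557.9, 18.4, 142.5]
tool_rot: [-2.165, 2.269, -0.001]
contact_force: [0.9, 11.8, 2.2]
gripper_width: 0.18
```

Emit:
step_arm([
  {"wx": 0,"wy": 0,"wz": 0,"x": 0,"y": 0,"z": 0,"jaw": 1},
  {"wx": 0,"wy": 0,"wz": 0,"x": 0,"y": 0,"z": 0,"jaw": 1},
  {"wx": 0,"wy": 0,"wz": 0,"x": 0,"y": 0,"z": 0,"jaw": 1},
])

```text
clock: 23.55
ee_pos: [557.9, 18.4, 142.5]
tool_rot: [-2.167, 2.268, -0.001]
contact_force: [0.4, 13.0, 1.9]
gripper_width: 0.18
```

```bash

python3 - <<'E'
from h import *
w=wrist('w8');t=save('top','top2');s=save('scene','sc2')
u,v=proj(s,[500,5,60])[0];u,v=int(u),int(v);print(u,v)
a=cv2.resize(t['img'][165:280,200:325,::-1],(400,368),interpolation=cv2.INTER_CUBIC)
u0,v0=max(0,u-62),max(0,v-57)
b=cv2.resize(s['img'][v0:v0+115,u0:u0+125,::-1],(400,368),interpolation=cv2.INTER_CUBIC)
d=cv2.resize(w['img'][:,:,::-1],(309,232));o=np.zeros((600,800,3),np.uint8)
o[:368,:400]=a;o[:368,400:]=b;o[368:,:309]=d;print(u0,v0);cv2.imwrite('pics/fin.png',o)
E
```

```text
t 23.55 [557.9  18.4 142.5] yaw -92.6 tilt [0.004  0.0033] w 0.18 F [ 0.4 13.   1.9] j6 -24.0 j1 22.0
261 228
199 171
```

View pics/fin.png

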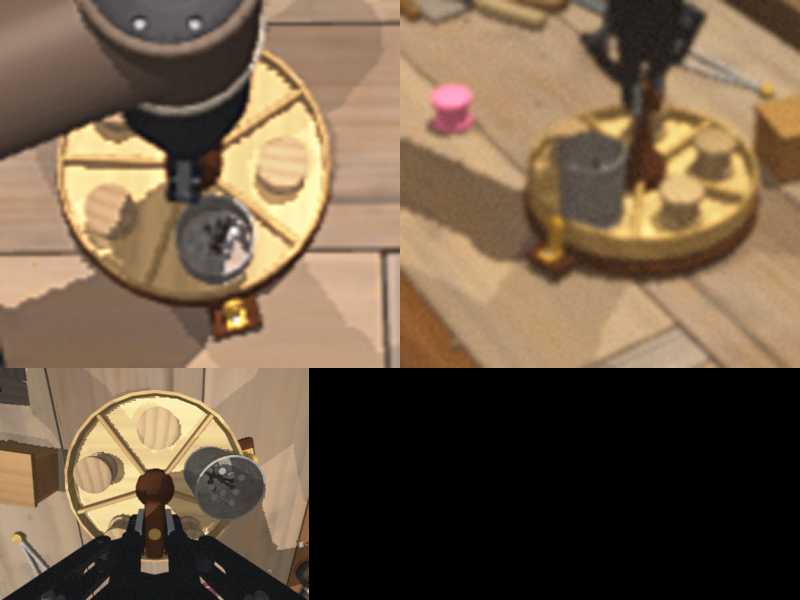

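```bash

python3 - <<'E'
from h import *
ax=np.array([555.5,16]);fr=np.radians(-165.3)
e=np.array([np.cos(fr),np.sin(fr)])
for f,p in[('top2',(200+214.5/3.2,165+234/3.2)),('w8',(229*560/309,119*420/232))]:
    q=ray(load(f),p,109)[:2]-ax
    print(f,q,np.hypot(*q),np.degrees(np.arctan2(q[1],q[0])),'lateral',e[0]*q[1]-e[1]*q[0])
# rim circle fit by Hough / grey mask in wrist and top
for f,(x0,y0,x1,y1),r in[('w8',(320,120,500,290),(50,75)),('top2',(245,215,295,262),(10,15))]:
    g=cv2.cvtColor(load(f)['img'],cv2.COLOR_RGB2GRAY)[y0:y1,x0:x1];k=4;g=cv2.resize(g,None,fx=k,fy=k,interpolation=cv2.INTER_CUBIC)
    h=cv2.HoughCircles(cv2.GaussianBlur(g,(9,9),0),cv2.HOUGH_GRADIENT,2,20,param1=80,param2=40,minRadius=r[0]*k,maxRadius=r[1]*k)
    if h is None: continue
    for a in h[0][:3]:
        p=(x0+a[0]/k,y0+a[1]/k);q=ray(load(f),p,109)[:2]-ax;print(f,p,a[2]/k,np.degrees(np.arctan2(q[1],q[0])).round(1),np.hypot(*q).round(1),'lat',(e[0]*q[1]-e[1]*q[0]).round(1))
E
```

```text
top2 [-71.08936816 -18.17820391] 73.37673583969017 -165.6563025613073 lateral -0.4563015048449124
w8 [-68.14088174 -21.80927872] 71.54596007030743 -162.2521275523722 lateral 3.8041219237905395
w8 (np.float32(424.75), np.float32(229.25)) 71.4 -169.4 75.2 lat -5.4
w8 (np.float32(420.75), np.float32(218.75)) 60.4 -164.4 74.0 lat 1.1
w8 (np.float32(418.75), np.float32(223.75)) 63.4 -166.4 72.5 lat -1.3
top2 (np.float32(266.75), np.float32(242.25)) 11.4 -168.0 83.6 lat -4.0
top2 (np.float32(272.25), np.float32(242.25)) 13.6 -159.0 87.8 lat 9.7
top2 (np.float32(263.25), np.float32(235.25)) 13.6 -172.4 64.1 lat -7.9
```

```bash
python3 -c "
from h import *
st();print(hand_in())"
```

```text
t 23.7 [557.9  18.4 142.4] yaw -92.6 tilt [0.004  0.0033] w 0.178 F [ 1.2 12.6  1.7] j6 -24.0 j1 22.0
the job is handed in; nothing more can be done
None
```

Both loose reels stand upright in the two empty cells. The tray is turned about 112° so the tin is behind the index plate, and the gripper still holds the handle. I handed the job in at 23.7 s; it reports no verdict.

**Last checks:**
- **Tin position:** the top view puts the tin's centre 0.5 mm off the plate-to-axis line, and the wrist view puts it 3.8 mm off (limit 12 mm). An automatic circle fit was scattered, from -8 to +10 mm, because the arm and shadows hid part of the rim. I went with the hand-read values.
- **Index plate direction:** the views differed by about 3°, which is about 4 mm at the tin; I took the middle, -165.3°.
- **Reels:** I aimed 83 mm from the axis, about 5 mm outside the cell middle. Both were set down with light contact (about 4 N and 2 N) before release. After the turn, all the reels I could make out stood upright. The arm and gripper partly hid the others in the last pictures.
- **Grip:** it is set to 40 N, with the jaws about 15 mm apart on the handle. There is a steady 13 N sideways force at the wrist, because the gripped tool ended about 3 mm off the axis I had estimated.
- **Bystanders:** the arm never went near the plane, the dividers or the chest. I did not measure them again.

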